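# Tag out the vacuum pump, then draw its piston rod to the green band and hold

## Robot

A 6-joint arm with a two-finger parallel gripper is mounted at the origin on the work surface. World frame = base frame: x ahead of the robot, y to its left, z up, the work surface at z = 0. Lengths are in m, angles in rad, forces in N, time in s.
With the tool pointing down it reaches from about 0.375 to 0.975 m from the base axis. Payload 3.8 kg.
Tool frame: the origin (TCP) lies midway between the tips of the shut fingers; the grasp point (between the pads) lies 19 mm behind it; z points along the fingers, y is the direction in which the jaws open and shut (so a half turn about z gives the same grasp; the last joint's range is limited). The gripper opens to 85 mm and grips with 20 to 120 N. Pads are 22 mm wide; open, the fingers measure 114 mm over their backs; the gripper's body (76 mm by 85 mm) begins 54 mm behind the grasp point. The pads swing forward as they close: fully open they stand 13 mm farther back than shut.
Start: joints at [1.167, 0.264, 1.604, -0, 1.274, -0.037], TCP at [0.242, 0.63, 0.231] pointing down, gripper open.
Joint ranges: [-2.63, 2.63], [-0.94, 2.18], [0.31, 2.57], [-1.31, 4.45], [0, 2.66], [-2.55, 2.55]. Speed limits (rad/s): [2.57, 2.57, 3.14, 3.14, 3.14, 3.14].

## Interface

Orientations are given as a rotation vector (axis times angle).
In Python, from workcell import bot gives the robot as it stands.
- The arm moves only by the tool drive_tool, never from a script. Its argument "steps" is a list of rows, each a list of 2 entries, a list of its own where there are three numbers: the shift along the tool's x, y, z in mm, then the turn about the tool's z in degrees. In form: [[[dx, dy, dz], twist], ...]. A call has 1 to 8 rows; each row shifts and turns the commanded pose from where the row before left it, along the tool's axes as they then stand; what a row does not reach is not made up. A row lasts 1/12 s, in which the tool goes at most 41.7 mm and 7.16 degrees, less where a joint would pass 70% of its speed; a pose out of reach is approached as far as the arm can. A call is refused whole if a number of a shift passes 41.7 or a number of a turn 7.16, either way. A call with a gripper value outside its range is refused whole. "jaw" is the opening, from 0 (shut) to 1 (fully open), set as the call begins (left out, the last holds). The fingers move at their own pace and stop on an object; "force" is the grip in N (left out, the last holds). Time passes only in rows, so rows that do not move let the fingers close. It gives the time, the measured TCP pose, the force and the opening at its end, in the units of the state.
- bot.read_state(): the state, without advancing time (a new reading comes with each control period).
- bot.read_camera(name): name is "scene" or "top" or "wrist"; returns the picture (400x640x3 uint8, red, green, blue); there is no depth.
- bot.camera_info(name): a dict with "fx", "fy", "cx", "cy" (pixels), "D" ([k1, k2, p1, p2, k3] as OpenCV has them; the pictures are not rectified), "position" and "attitude" of the camera in the world. Camera axes: x right, y down, z forward; pixel columns grow to the right and rows downward; lengths in m; the calibration is good to about 2 mm. A picture is of the moment at which its call begins: read the wrist's pose just before it. camera_info takes no time and is no camera call; for the wrist camera it gives the pose at the moment of the call.
- bot.finish_job(): hands the job in, once; it reports no verdict.
The state is a dict: "time": time; "q": joint angles; "joint_vel": joint speeds; "joint_torque": joint torques, N m; "tool_pos": TCP position; "tcp_rot": TCP orientation; "wrist_force": force on the tool from outside, world axes, zero at the start; "torque": the same for the moment, N m; "width": opening from 0.0 (shut) to 1.0 (fully open).
Only numpy, scipy, OpenCV 4.12 (cv2) and the standard library are available. Lean on these libraries where they do the work, as an engineer would, in place of code of your own. Each camera call takes 0.05 s, during which the arm holds its last target.

## Task

Tag out the pump before the check: lift the red tag from its holder, hang it by its eye on the brass peg of the tag post and let go of it. Then take the piston rod by its black head and draw it straight out along the leaning bore, without forcing it sideways against the bore, until the whole green band shows but none of the red band, and finish while still holding it there, at rest. Leave everything else where it is.

Things in the scene. Friction and masses are not known exactly. Their poses are not given: they have to be found in the camera images.
- red_tag_center (a point): centre (half-way up) of the loose red lockout tag, 60 g: a rigid upright plate 8 mm thick (along its x), 60 mm wide (y), 100 mm tall (z), with a round eye of 22 mm diameter right through it along x. At the start it stands in one of two like holders, its foot 6 mm above the table. The strip above the eye (27 mm high) is free to grip across the 8 mm
- red_tag_eye (a point): centre of the red tag's 22 mm eye, 12 mm above the tag's centre and 38 mm below its top edge; axes as the tag's
- peg_tip (a point): centre of the round free end of the brass peg of the tag post. The peg is 9 mm in diameter and 55 mm long; it points along the post's -x and rises 12 degrees from root to tip, so a tag hung on it cannot slide off. The tip is 136 mm above the table
- peg_root (a point): where the peg's axis meets its fixed steel post (12 mm diameter, its top level with the peg, 125 mm above the table; flat base 90 x 80 x 12 mm), x and y axes as the post's: the peg runs towards -x
- bore_mouth (a point): centre of the mouth of the aluminium pump cylinder's bore, fixed on a blue cradle, about 140 mm above the table. z points out of the bore along its axis, which leans 20 degrees from vertical towards the cradle's -x (roughly towards the robot); y is level. Bore 20 mm in diameter, 90 mm deep, cylinder about 70 mm wide over its fins
- rod_head (a point): centre of the piston rod's black head, a cylinder 26 mm in diameter and 40 mm long (from 20 mm below to 20 mm above this point along its z axis, which points out of the bore). At the start this point stands 30 mm out from the mouth along the bore axis, and 10 mm of bare rod shows below the head
- red_tag: the red tag: origin at the middle of its lower edge
- piston_rod: loose steel rod, 18 mm diameter, 220 g; origin at its foot, 120 mm below the head's centre; z towards the head. At the start its foot is on the bore's floor. Green band: 50 to 65 mm from the foot, fully out when drawn 40 mm; red band: 10 to 30 mm from the foot, begins to show when drawn 60 mm. The bore is oiled: let go, the rod slides back down
- tag_post: the fixed tag post: origin at the middle of its base, on the table
- cylinder: the fixed pump cylinder: origin and axes as the bore mouth's. Pulling off the bore's axis (straight up, say) wedges the rod against it; a few mm of offset does no harm
- yellow_tag_center (a point): centre of a like tag in yellow, 56 mm above the table, standing in the other holder: not to be used
- wrench_grip (a point): handle of a steel wrench about 150 mm long lying on the table: bystander
- solvent_bottle: white bottle with blue cap, 60 mm diameter, 150 mm tall, origin at its foot: bystander
- piston_ring: steel ring lying on the table, 44 mm diameter, 8 mm high: bystander
- dish: glass dish, 90 mm diameter, 16 mm high: bystander
- screwdriver_grip (a point): handle of a screwdriver about 170 mm long lying on the table: bystander
- grease_jar: white jar with orange cap, 56 mm diameter, 55 mm tall: bystander
- holder_a: fixed black block 50 x 90 x 24 mm high, origin under its centre, with a slot 10 x 62 mm, 18 mm deep, in which the red tag stands loosely; the two holders swap places between runs
- holder_b: fixed black block 50 x 90 x 24 mm high, origin under its centre, with a slot 10 x 62 mm, 18 mm deep, in which the yellow tag stands loosely; the two holders swap places between runs
There are look-alikes about, which are no part of the job. There is more than one size of the red_tag; the job needs the smallest.

How it is judged:
On the way, in this order (a step that is already met when the one before it is completed fails the run):
1. the red tag hangs by its eye on the peg, let go (x of red_tag_eye in the frame of peg_root between -0.058 and -0.003 m and y of red_tag_eye in the frame of peg_root between -0.012 and 0.012 m and z of red_tag_eye in the frame of peg_root between -0.014 and 0.012 m and angle between red_tag_eye's own z axis and vertical below 0.35 rad and contact force between red_tag and the fingers below 0.05 N and contact force between red_tag and tag_post above 0.1 N), for 0.3 s.
2. the rod is drawn to show the green band and not the red, and held (z of rod_head in the frame of bore_mouth between 0.068 and 0.092 m and x of rod_head in the frame of bore_mouth between -0.009 and 0.009 m and y of rod_head in the frame of bore_mouth between -0.009 and 0.009 m and angle between the z axis of rod_head and the z axis of bore_mouth, either way round below 0.08 rad and contact force between piston_rod and the fingers above 2 N and linear speed of piston_rod below 0.02 m/s), for 0.3 s.
At the end, for the whole second after the job is handed in: Red tag hangs by its eye on the peg (eye within 12 mm sideways, between root and tip, within 20 degrees of upright), let go, carried by the post. Rod gripped (over 2 N), at rest, drawn 38 to 62 mm from its seat, still in the bore, within 0.08 rad of its axis (all of step 1 and all of step 2); the arm keeps its last pose, push and grip.
It fails at once if something that is not part of the job is shifted by more than 30 mm (distance of any of yellow_tag_center, wrench_grip, solvent_bottle, piston_ring, dish, screwdriver_grip, grease_jar from where it was at the start of the episode above 0.03 m).
It fails at once if the rod is forced hard against the bore (over 30 N) (contact force between piston_rod and cylinder above 30 N).
It also fails if it takes over 54 s, if anything falls off the work surface, if the arm or the gripper's body presses on something with over 40 N, if the wrist force passes 120 N, or if a joint passes its speed limit or range.

## Working session

There is one attempt and no reset: what is moved stays moved. The work goes in short steps, Python scripts to look and compute and a tool call to move; the robot and the scene stay as the last step left them, time stands still between calls to the robot, and variables do not carry over. Pictures are saved under pics/ and viewed, and the job is handed in when it is done.

Besides the shell and the picture viewer there is one more tool, called as name([rows], argument=value, ...), one row to a line, values as JSON. drive_tool: Moves the arm, as the interface text tells. Its arguments: {"type":"object","properties":{"steps":{"type":"array","items":{"type":"array"}},"jaw":{"type":"number"},"force":{"type":"number"}},"required":["steps"]}

```bash
mkdir -p pics; ls; python3 - <<'E'
from workcell import bot
import cv2
for n in ["scene","top","wrist"]:
    i=bot.camera_info(n); print(n,i)
    cv2.imwrite(f"pics/{n}0.png",bot.read_camera(n)[:,:,::-1])
print(bot.read_state())
E
```

```text
pics
scene {'fx': 422.8072015677059, 'fy': 422.8072015677059, 'cx': 320.6945492284073, 'cy': 205.00615274385868, 'D': array([-0.02892396,  0.        ,  0.        ,  0.        ,  0.        ]), 'position': array([1.13640719, 0.14992258, 1.02796745]), 'attitude': array([-1.59489975, -2.21779733,  0.67791414])}
top {'fx': 479.71107714930355, 'fy': 479.71107714930355, 'cx': 328.8331228890584, 'cy': 197.10848805272906, 'D': array([-0.05655923,  0.        ,  0.        ,  0.        ,  0.        ]), 'position': array([ 0.34236417, -0.05918621,  1.56039726]), 'attitude': array([-2.14156067,  2.11384675, -0.14979225])}
wrist {'fx': 360.2200478085803, 'fy': 360.2200478085803, 'cx': 315.68911189066006, 'cy': 204.77528021785128, 'D': array([-0.00278509,  0.        ,  0.        ,  0.        ,  0.        ]), 'position': array([0.16975274, 0.65764815, 0.37196841]), 'attitude': array([2.36999729, 1.62708135, 0.25331415])}
{'time': 0.15, 'q': array([ 1.16710333e+00,  2.64600990e-01,  1.60508317e+00, -2.57418433e-06,
        1.27365639e+00, -3.69004756e-02]), 'joint_vel': array([-0.00125965, -0.00136934, -0.00785752, -0.00104364, -0.00210078,
        0.00173449]), 'joint_torque': array([ 8.01347651e-04, -5.15903521e+01, -3.67961276e+01, -6.49523963e-05,
        8.12790269e-03, -2.54943262e-05]), 'tool_pos': array([0.24185232, 0.62958186, 0.23022157]), 'tcp_rot': array([-5.72861418e-01, -3.08853402e+00,  2.67975571e-03]), 'wrist_force': array([-0.08096664,  0.13101357, -0.18764363]), 'torque': array([-0.04551443, -0.01900689, -0.00524252]), 'width': 1.0025633659644582}
```

View pics/scene0.png

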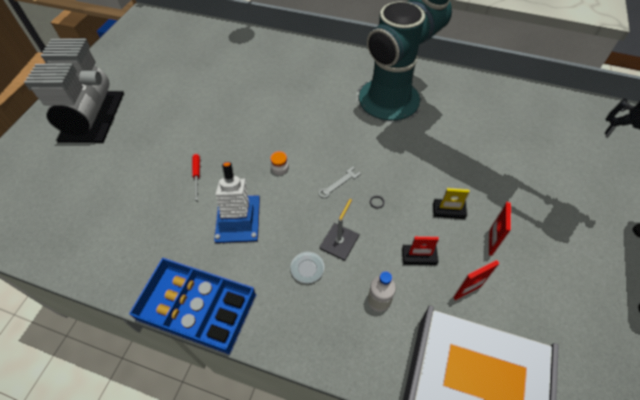

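View pics/top0.png

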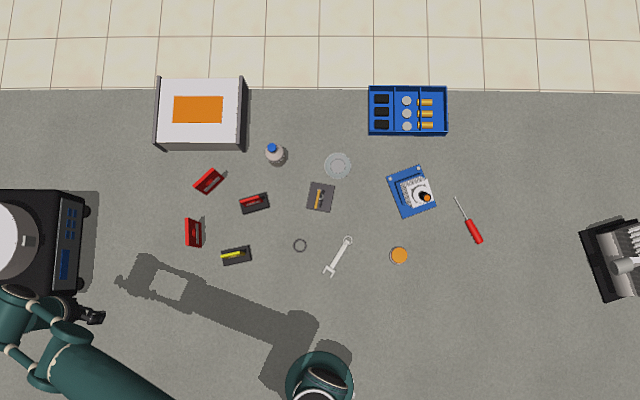

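View pics/wrist0.png

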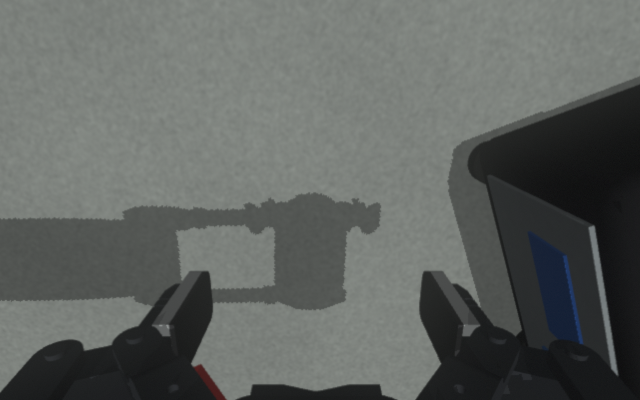

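```bash
python3 - <<'E'
import cv2,numpy as np
s=cv2.imread("pics/scene0.png");t=cv2.imread("pics/top0.png")
a=cv2.resize(s[170:310,390:530],(560,560),interpolation=cv2.INTER_CUBIC)
cv2.imwrite("pics/c1.png",a)
b=cv2.resize(t[145:275,175:345],None,fx=4.6,fy=4.6,interpolation=cv2.INTER_CUBIC)
cv2.imwrite("pics/c2.png",b)
b=cv2.resize(t[150:230,370:450],None,fx=7,fy=7,interpolation=cv2.INTER_CUBIC)
cv2.imwrite("pics/c3.png",b)
b=cv2.resize(s[150:270,190:370],None,fx=4.4,fy=4.4,interpolation=cv2.INTER_CUBIC)
cv2.imwrite("pics/c4.png",b)
E
```

```text
(no output)
```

View pics/c1.png

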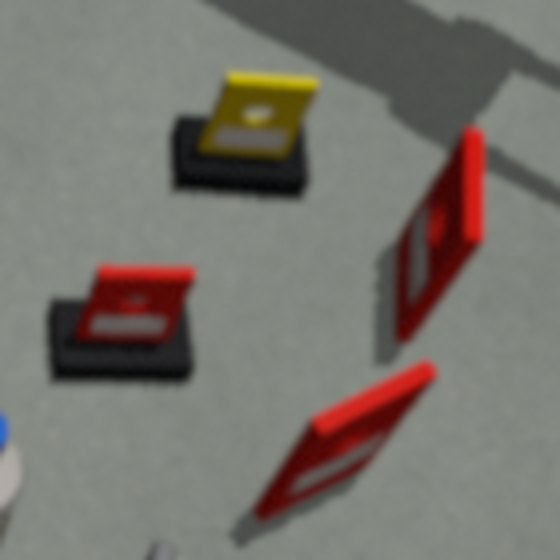

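View pics/c2.png

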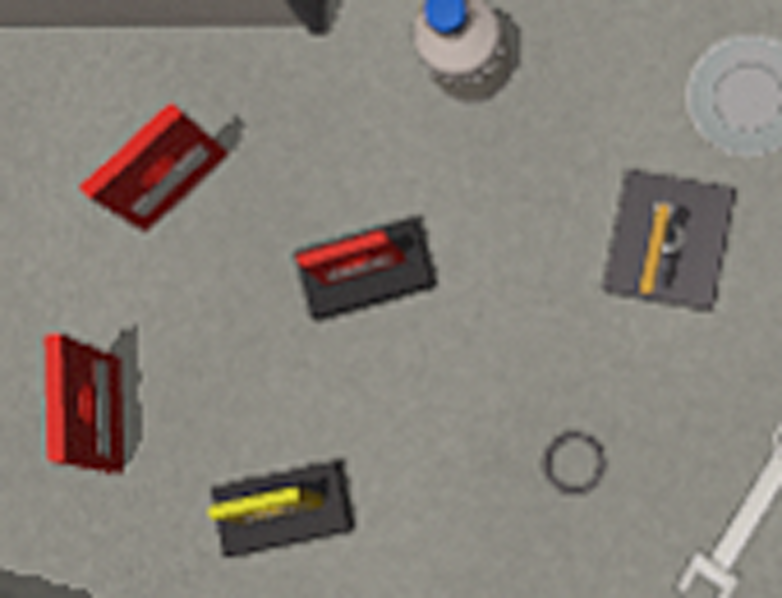

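View pics/c3.png

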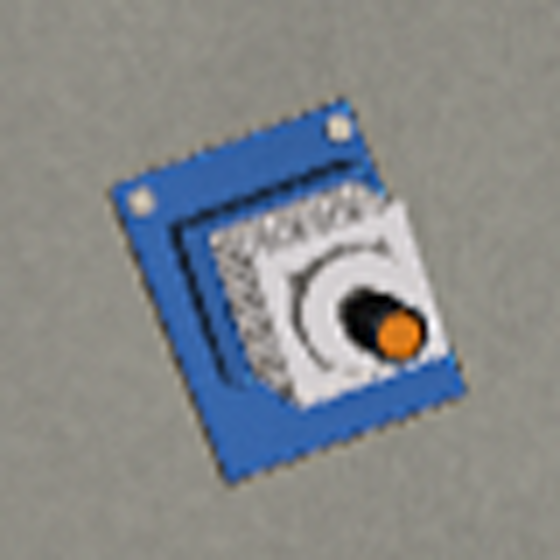

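View pics/c4.png

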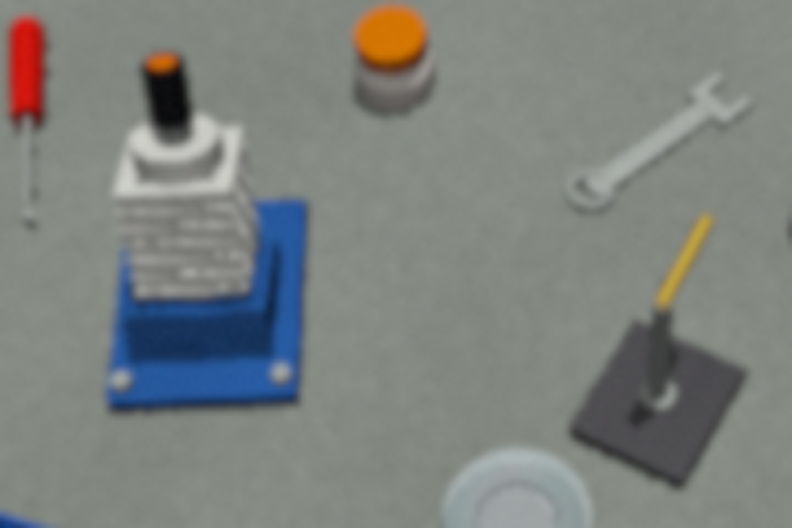

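```bash
cat > h.py <<'E'
import numpy as np, cv2, json
from scipy.spatial.transform import Rotation as R
from workcell import bot
def ray(info,uv):
    K=np.array([[info['fx'],0,info['cx']],[0,info['fy'],info['cy']],[0,0,1]])
    p=cv2.undistortPoints(np.array(uv,float).reshape(-1,1,2),K,info['D']).reshape(-1,2)
    d=np.c_[p,np.ones(len(p))]@R.from_rotvec(info['attitude']).as_matrix().T
    return np.array(info['position']),d
def onz(info,uv,z):
    o,d=ray(info,uv); return o+d*((z-o[2])/d[:,2])[:,None]
def proj(info,P):
    K=np.array([[info['fx'],0,info['cx']],[0,info['fy'],info['cy']],[0,0,1]])
    Rw=R.from_rotvec(info['attitude']).as_matrix().T
    t=-Rw@np.array(info['position'])
    return cv2.projectPoints(np.array(P,float).reshape(-1,1,3),Rw,t,K,info['D'])[0].reshape(-1,2)
def tri(pairs):
    A=np.zeros((3,3));b=np.zeros(3)
    for info,uv in pairs:
        o,d=ray(info,[uv]);d=d[0]/np.linalg.norm(d[0]);M=np.eye(3)-np.outer(d,d);A+=M;b+=M@o
    x=np.linalg.solve(A,b); return x,[np.linalg.norm(np.cross(x-i_['position'],(lambda d:d/np.linalg.norm(d))(ray(i_,[u])[1][0]))) for i_,u in pairs]
E
python3 - <<'E'
from h import *
np.set_printoptions(precision=4,suppress=True)
T=bot.camera_info("top");S=bot.camera_info("scene")
c2=lambda l:[(175+(u+.5)/4.6-.5,145+(v+.5)/4.6-.5) for u,v in l]
c3=lambda l:[(370+(u+.5)/7-.5,150+(v+.5)/7-.5) for u,v in l]
c1=lambda l:[(390+(u+.5)/4-.5,170+(v+.5)/4-.5) for u,v in l]
c4=lambda l:[(190+(u+.5)/4.4-.5,150+(v+.5)/4.4-.5) for u,v in l]
print("redtop T",onz(T,c2([(343,250),(296,259),(388,240)]),.106)); 
print("redtop S",onz(S,c1([(145,274),(98,274),(194,274)]),.106))
print("yel",onz(T,c2([(254,502)]),.106),onz(S,c1([(272,82)]),.106))
print("post tip T",onz(T,c2([(648,290)]),.136),onz(S,c4([(708,217)]),.136)); 
print("root T",onz(T,c2([(662,205)]),.125),onz(S,c4([(661,303)]),.125))
print("base post",onz(T,c2([(625,170),(736,187),(714,310),(605,292)]),.012))
print("head T",onz(T,c3([(400,335)]),.187),onz(S,c4([(162,63)]),.187))
print(tri([(T,c3([(400,335)])[0]),(S,c4([(162,63)])[0])]))
print("cradle",onz(T,c3([(340,100),(112,190),(232,485),(467,392)]),.012))
print("bott,dish,wrench ends",onz(T,c2([(446,15),(750,95),(780,430),(575,462)]),.0))
E
```

```text
redtop T [[0.5703 0.2187 0.106 ]
 [0.5638 0.2502 0.106 ]
 [0.5775 0.1886 0.106 ]]
redtop S [[0.5742 0.2222 0.106 ]
 [0.5834 0.1945 0.106 ]
 [0.5647 0.2511 0.106 ]]
yel [[0.4013 0.2711 0.106 ]] [[0.4029 0.2747 0.106 ]]
post tip T [[0.5415 0.0119 0.136 ]] [[0.5401 0.0157 0.136 ]]
root T [[0.5999 0.0043 0.125 ]] [[0.598  0.0055 0.125 ]]
base post [[ 0.6453  0.0362  0.012 ]
 [ 0.6338 -0.0434  0.012 ]
 [ 0.5451 -0.0289  0.012 ]
 [ 0.5571  0.0486  0.012 ]]
head T [[ 0.568  -0.3124  0.187 ]] [[ 0.5696 -0.3091  0.187 ]]
(array([ 0.568 , -0.3118,  0.1842]), [np.float64(0.0011435859343152791), np.float64(0.0011435859343152184)])
cradle [[ 0.7088 -0.3184  0.012 ]
 [ 0.6643 -0.2106  0.012 ]
 [ 0.5255 -0.2656  0.012 ]
 [ 0.5703 -0.3753  0.012 ]]
bott,dish,wrench ends [[ 0.7618  0.1705  0.    ]
 [ 0.704  -0.0525  0.    ]
 [ 0.4618 -0.0766  0.    ]
 [ 0.4372  0.068   0.    ]]
```

```bash
cat >> h.py <<'E'
def tool():
    s=bot.read_state(); return np.array(s['tool_pos']),R.from_rotvec(s['tcp_rot']).as_matrix()
def delta(target,yaw_y):
    """twist (deg, tool z) to bring tool y to world angle yaw_y; then shift in twisted tool axes mm (target world)"""
    p,M=tool(); cur=np.degrees(np.arctan2(M[1,1],M[0,1])); tw=-((yaw_y-cur+180)%360-180)
    M2=M@R.from_euler('z',tw,degrees=True).as_matrix()
    return tw,1000*M2.T@(np.array(target)-p),cur,1000*M.T@(np.array(target)-p)
E
python3 - <<'E'
from h import *
np.set_printoptions(precision=3,suppress=True)
p,M=tool();W=bot.camera_info("wrist")
print(M); print("cam in tool",M.T@(W['position']-p)); print(M.T@R.from_rotvec(W['attitude']).as_matrix())
print(delta([.572,.220,.24],15))
E
```

```text
[[-0.933  0.359 -0.001]
 [ 0.359  0.933 -0.002]
 [ 0.    -0.002 -1.   ]]
cam in tool [ 0.077  0.    -0.142]
[[-0.001 -0.952 -0.305]
 [ 1.    -0.001  0.001]
 [-0.001 -0.305  0.952]]
(np.float64(53.98438305829741), array([-481.087,  212.88 ,   -9.346]), np.float64(68.98438305829741), array([-455.072, -263.956,   -9.346]))
```

drive_tool([
  [[0,0,-10],6.75],
  [[0,0,-5],6.75],
  [[0,0,-5],6.75],
  [[0,0,0],6.75],
  [[0,0,0],6.75],
  [[0,0,0],6.75],
  [[0,0,0],6.75],
  [[0,0,0],6.75],
])

```text
time: 0.82
tool_pos: [0.242, 0.6298, 0.2507]
tcp_rot: [1.92, 2.486, -0.001]
wrist_force: [-0.4, -0.1, 0.7]
width: 0.998
```

drive_tool([
  [[-35,15,0],0],
  [[-35,15,0],0],
  [[-35,15,0],0],
  [[-35,15,0],0],
  [[-35,15,0],0],
  [[-35,15,0],0],
  [[-35,15,0],0],
  [[-35,15,0],0],
])

```text
time: 1.48
tool_pos: [0.431, 0.3889, 0.251]
tcp_rot: [-1.913, -2.492, 0.001]
wrist_force: [0.8, -0.5, 0.0]
width: 1.0
```

drive_tool([
  [[-35,15,0],0],
  [[-35,15,0],0],
  [[-35,15,0],0],
  [[-35,15,0],0],
  [[-35,15,0],0],
  [[-30,15,0],0],
  [[0,0,0],0],
  [[0,0,0],0],
])

```text
time: 2.15
tool_pos: [0.5711, 0.2142, 0.2507]
tcp_rot: [-1.917, -2.488, 0.001]
wrist_force: [-0.3, 0.4, 0.4]
width: 0.998
```

```bash
python3 - <<'E'
from h import *
W=bot.camera_info("wrist");cv2.imwrite("pics/w1.png",bot.read_camera("wrist")[:,:,::-1])
import pickle;pickle.dump(W,open("W1.pkl","wb")); print(bot.read_state()['time'],tool()[0],delta([.572,.22,.24],15))
E
```

```text
2.2 [0.57026834 0.21528928 0.25069916] (np.float64(-0.12405039124337236), array([ 4.09676556,  2.90538357, 10.69751172]), np.float64(14.87594960875662), array([ 4.10304637,  2.89650691, 10.69751172]))
```

View pics/w1.png

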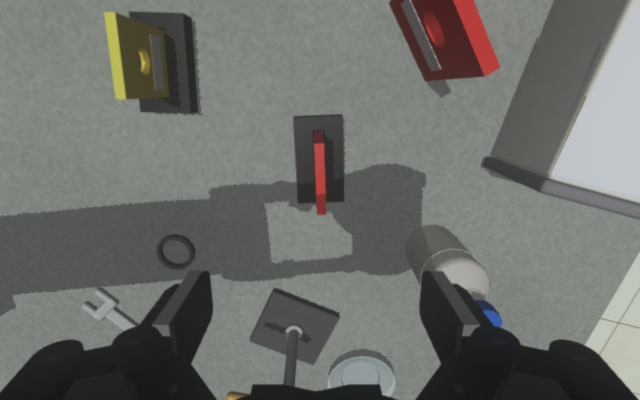

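```bash
python3 - <<'E'
import cv2
b=cv2.imread("pics/w1.png")[105:225,270:370]
cv2.imwrite("pics/w1c.png",cv2.resize(b,None,fx=5,fy=5,interpolation=cv2.INTER_CUBIC))
E
```

```text
(no output)
```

View pics/w1c.png

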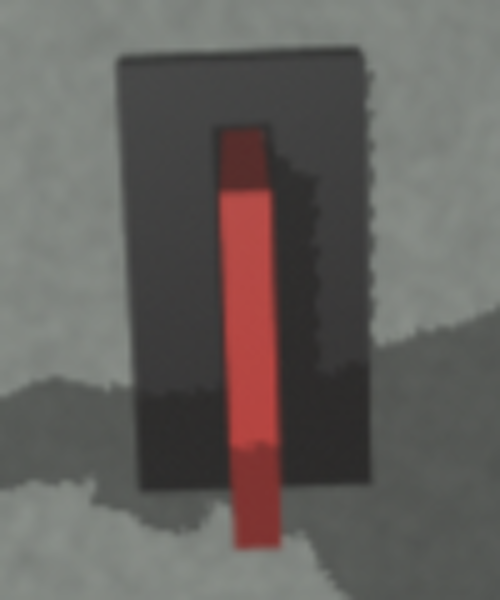

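Red objects: the tag in the black holder (scene 424,245; top 254,202), and two larger loose red tags (scene 500,230 and 475,280). The one in the holder is the smallest. The enlarged wrist crop shows its top edge running from (319,143) to (321,214) px.

```bash
python3 - <<'E'
from h import *
import pickle
np.set_printoptions(precision=4,suppress=True)
W=pickle.load(open("W1.pkl","rb"))
f=lambda l:[(270+(u+.5)/5-.5,105+(v+.5)/5-.5) for u,v in l]
e=onz(W,f([(246,190),(257,548)]),.106);print(e,e.mean(0),np.linalg.norm(e[0]-e[1]))
d=e[0]-e[1];a=np.degrees(np.arctan2(d[1],d[0]));print("tag x yaw",a-90)
c=e.mean(0);c[2]=.106-.022
print(delta(c,a-90))
E
```

```text
[[0.5645 0.2517 0.106 ]
 [0.5817 0.1942 0.106 ]] [0.5731 0.223  0.106 ] 0.06002872443914018
tag x yaw 16.649538471130924
(np.float64(-1.7735888623743108), array([  6.4708,   5.1208, 166.6963]), np.float64(14.87594960875662), array([  6.6262,   4.9181, 166.6963]))
```

drive_tool([
  [[6.5,5,20],-1.8],
  [[0,0,30],0],
  [[0,0,30],0],
  [[0,0,30],0],
  [[0,0,30],0],
  [[0,0,20],0],
  [[0,0,7],0],
  [[0,0,0],0],
], jaw=0.5, force=40)

```text
time: 2.87
tool_pos: [0.5706, 0.224, 0.0816]
tcp_rot: [-1.869, -2.521, 0.007]
wrist_force: [-0.6, 0.2, 1.0]
width: 0.496
```

drive_tool([
  [[0,0,0],0],
  [[0,0,0],0],
  [[0,0,0],0],
  [[0,0,0],0],
  [[0,0,0],0],
  [[0,0,0],0],
], jaw=0)

```text
time: 3.37
tool_pos: [0.5742, 0.224, 0.0868]
tcp_rot: [1.873, 2.521, 0.003]
wrist_force: [-3.3, 0.3, 5.5]
width: 0.083
```

drive_tool([
  [[0,0,-10],0],
  [[0,0,-15],0],
  [[0,0,-25],0],
  [[0,0,-25],0],
  [[0,0,-25],0],
  [[0,0,-10],0],
  [[0,0,0],0],
  [[0,0,0],0],
])

```text
time: 4.03
tool_pos: [0.5739, 0.2235, 0.195]
tcp_rot: [1.873, 2.521, 0.002]
wrist_force: [0.4, -0.8, -1.5]
width: 0.084
```

```bash
python3 - <<'E'
from h import *
cv2.imwrite("pics/w2.png",bot.read_camera("wrist")[:,:,::-1]);cv2.imwrite("pics/s2.png",bot.read_camera("scene")[:,:,::-1])
print(bot.read_state())
E
```

```text
{'time': 4.1333, 'q': array([ 3.31026333e-01,  1.79014937e-01,  1.77973126e+00, -4.91694133e-05,
        1.18570189e+00,  3.81566648e-02]), 'joint_vel': array([0.00131241, 0.01225462, 0.01152082, 0.00115715, 0.00173272,
       0.0009372 ]), 'joint_torque': array([-5.84291512e-03, -4.73746848e+01, -3.70465887e+01, -1.79535149e-03,
       -4.19310329e-02,  9.26595726e-05]), 'tool_pos': array([0.57235856, 0.22301631, 0.19243487]), 'tcp_rot': array([-1.87256661, -2.52055171,  0.0037384 ]), 'wrist_force': array([-1.07772697, -0.90675458, -1.14144317]), 'torque': array([-0.00952763,  0.01842089,  0.01396533]), 'width': 0.0840403448129087}
```

View pics/w2.png

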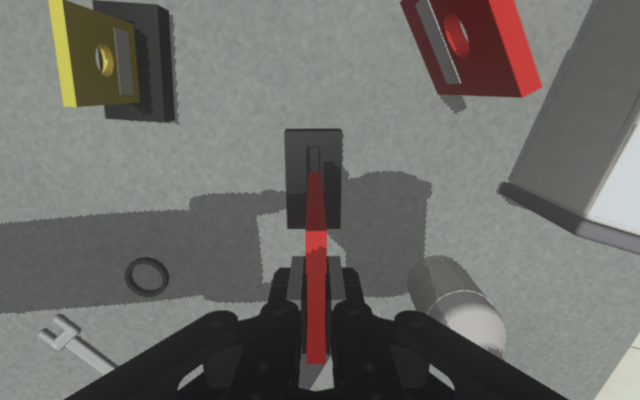

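View pics/s2.png

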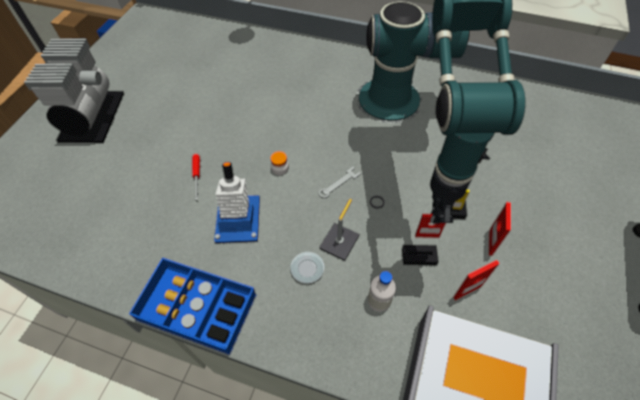

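```bash
python3 - <<'E'
import cv2
b=cv2.imread("pics/w2.png")[130:380,260:370]
cv2.imwrite("pics/w2c.png",cv2.resize(b[90:250],None,fx=4.5,fy=3.6,interpolation=cv2.INTER_CUBIC))
E
```

```text
(no output)
```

View pics/w2c.png

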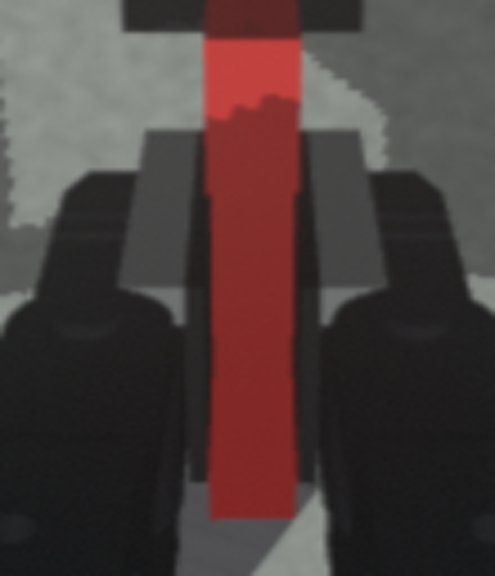

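```bash
python3 - <<'E'
from h import *
np.set_printoptions(precision=2,suppress=True)
W=bot.camera_info("wrist");p,M=tool();print(p)
for h in (.016,.019,.022,.025):
    print(h,proj(W,[p+M@np.array([x,y,-h]) for x in(.03,-.03) for y in (-.004,.004)]).tolist())
print(proj(W,[p+M@np.array([x,y,.1-.019]) for x in(.03,-.03) for y in (-.004,.004)]).tolist())
cv2.imwrite("pics/t2.png",cv2.resize(bot.read_camera("top")[130:260,220:360,::-1],None,fx=5,fy=4.6,interpolation=cv2.INTER_CUBIC))
E
```

```text
[0.57 0.22 0.19]
0.016 [[302.94369751729545, 224.1677640964401], [324.37516084306196, 224.14372050696986], [304.5975899354816, 356.60356615470357], [323.4589997850677, 356.57901937839904]]
0.019 [[302.67372969425884, 227.08612326366355], [324.5705341016495, 227.0614724869705], [304.39238705516175, 361.68599786530865], [323.6128607275985, 361.66085571242854]]
0.022 [[302.39178314365637, 230.13401939508347], [324.7745762388194, 230.10873086916962], [304.1792332095782, 366.9655031719599], [323.77268380306714, 366.93973780434146]]
0.025 [[302.09704287978974, 233.32026892841492], [324.98787705108595, 233.29430977724712], [303.9576579809901, 372.45375078817517], [323.93882179182674, 372.4273324511971]]
[[308.0080858684712, 169.42968308887288], [320.7101047320192, 169.4163830405816], [308.6583025274055, 256.0566473916415], [320.4143781647222, 256.04293215125324]]
```

View pics/t2.png

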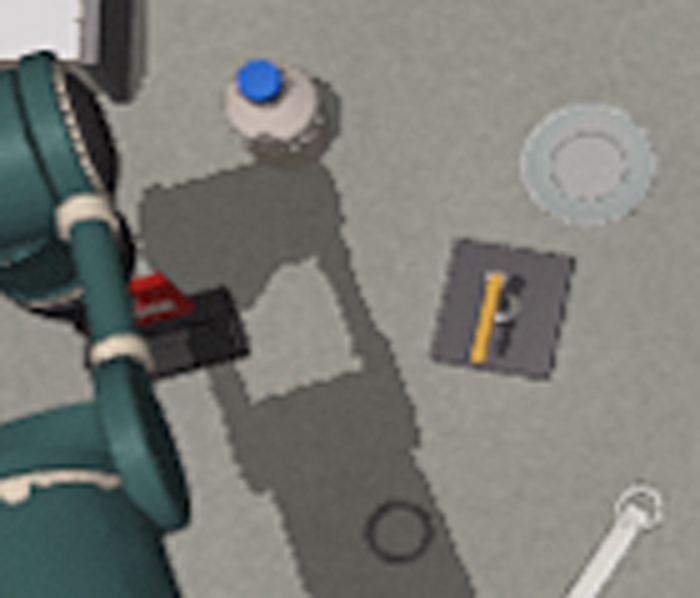

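```bash
python3 - <<'E'
from h import *
np.set_printoptions(precision=2,suppress=True)
T=bot.camera_info("top");S=bot.camera_info("scene")
t=lambda u,v:(220+(u+.5)/5-.5,130+(v+.5)/4.6-.5)
print(onz(T,[t(481,355),t(495,278),t(482,358)],.136),onz(T,[t(495,278)],.127))
print(delta([.5044,.0177,.190],-8))
E
```

```text
[[0.54 0.01 0.14]
 [0.6  0.   0.14]
 [0.54 0.01 0.14]] [[0.6  0.   0.13]]
(np.float64(24.780498950689775), array([-212.68,  -38.52,    2.49]), np.float64(16.78049895068977), array([-176.95, -124.12,    2.49]))
```

drive_tool([
  [[0,0,0],6.2],
  [[0,0,0],6.2],
  [[0,0,0],6.2],
  [[0,0,0],6.2],
  [[-20,-4,0],0],
  [[-33,-6,0],0],
  [[-33,-6,0],0],
  [[-33,-6,0],0],
])

```text
time: 4.85
tool_pos: [0.5333, 0.1077, 0.192]
tcp_rot: [-2.369, -2.061, 0.005]
wrist_force: [0.5, -0.6, -0.1]
width: 0.083
```

drive_tool([
  [[-33,-6,0],0],
  [[-33,-6,0],0],
  [[-20,-4,0],0],
  [[-8,0,0],0],
  [[0,0,0],0],
  [[0,0,0],0],
  [[0,0,0],0],
])

```text
time: 5.43
tool_pos: [0.5063, 0.0187, 0.1937]
tcp_rot: [-2.37, -2.061, 0.0]
wrist_force: [0.3, 0.4, -1.0]
width: 0.083
```

```bash
python3 - <<'E'
from h import *
np.set_printoptions(precision=2,suppress=True)
import pickle
pickle.dump((bot.camera_info("wrist"),tool()),open("W3.pkl","wb"))
cv2.imwrite("pics/w3.png",bot.read_camera("wrist")[:,:,::-1]);cv2.imwrite("pics/s3.png",cv2.resize(bot.read_camera("scene")[150:270,300:460,::-1],None,fx=5,fy=4.9,interpolation=cv2.INTER_CUBIC))
print(bot.read_state()['time'],tool()[0],delta([.5044,.0177,.1545],-8))
E
```

```text
5.5333 [0.51 0.02 0.19] (np.float64(0.06106086421951318), array([-1.5 , -1.84, 39.47]), np.float64(-7.93893913578048), array([-1.5 , -1.84, 39.47]))
```

View pics/w3.png

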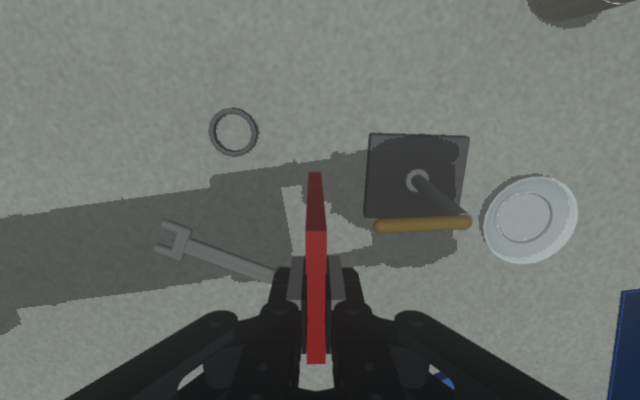

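View pics/s3.png

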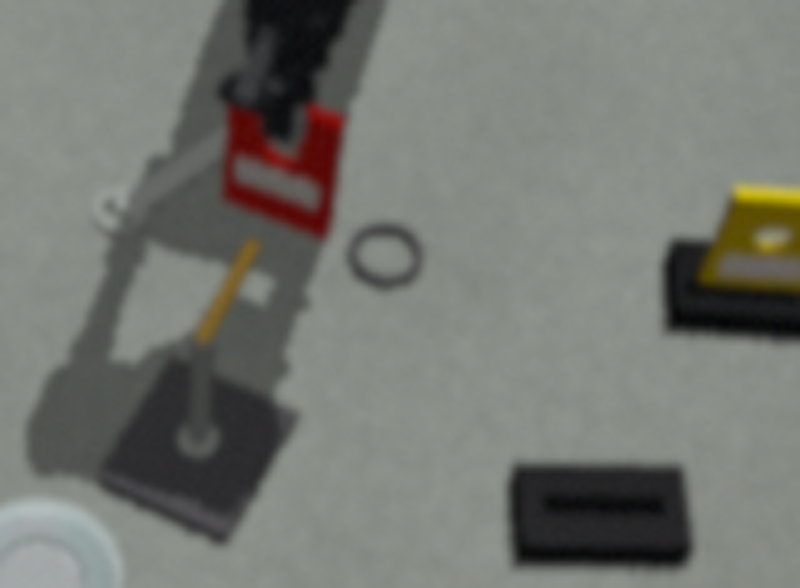

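Peg well visible in the wrist view: tip near (375,227), root near (467,223), in line with the tag's eye height to be matched. Refine the peg from it.

```bash
python3 - <<'E'
from h import *
import pickle
np.set_printoptions(precision=4,suppress=True)
W,(p,M)=pickle.load(open("W3.pkl","rb"))
b=cv2.imread("pics/w3.png")[170:260,350:490]
cv2.imwrite("pics/w3c.png",cv2.resize(b,None,fx=5,fy=5,interpolation=cv2.INTER_CUBIC))
a=onz(W,[(376,226.5)],.136)[0];r=onz(W,[(466,223)],.125)[0]
print(p,a,r,1e3*M.T@(a-p),1e3*M.T@(r-p))
E
```

```text
[0.5063 0.0187 0.1937] [0.5426 0.0146 0.136 ] [0.5998 0.0045 0.125 ] [ 0.8873 36.5774 57.7098] [-1.0759 94.6053 68.6618]
```

View pics/w3c.png

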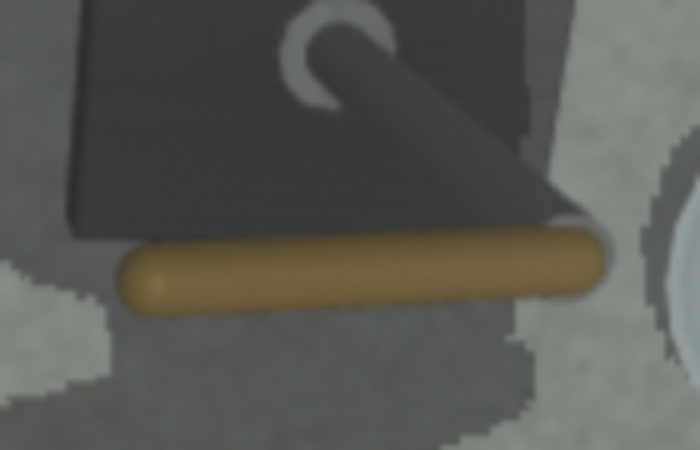

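drive_tool([
  [[0,0,20],0],
  [[0,0,19],0],
  [[0,0,0],0],
  [[0,10,0],0],
  [[0,10,0],0],
  [[0,5,0],0],
  [[0,0,0],0],
  [[0,0,0],0],
])

```text
time: 6.2
tool_pos: [0.5322, 0.0143, 0.1563]
tcp_rot: [2.371, 2.06, 0.002]
wrist_force: [0.2, 0.3, 0.1]
width: 0.08
```

```bash
python3 - <<'E'
from h import *
import pickle
W=bot.camera_info("wrist");cv2.imwrite("pics/w4.png",bot.read_camera("wrist")[:,:,::-1]);
cv2.imwrite("pics/s4.png",cv2.resize(bot.read_camera("scene")[150:270,280:440,::-1],None,fx=5,fy=4.9,interpolation=cv2.INTER_CUBIC))
p,M=tool();print(p,bot.read_state()['wrist_force'])
for P in ([.5426,.0146,.136],[.5998,.0045,.125]): print(1e3*M.T@(np.array(P)-p))
E
```

```text
[0.53118493 0.01430403 0.15574795] [ 0.18080144  0.19284124 -0.03807216]
[ 1.88447854 11.25336934 19.75305656]
[-0.13330372 69.2983912  30.77820923]
```

View pics/w4.png

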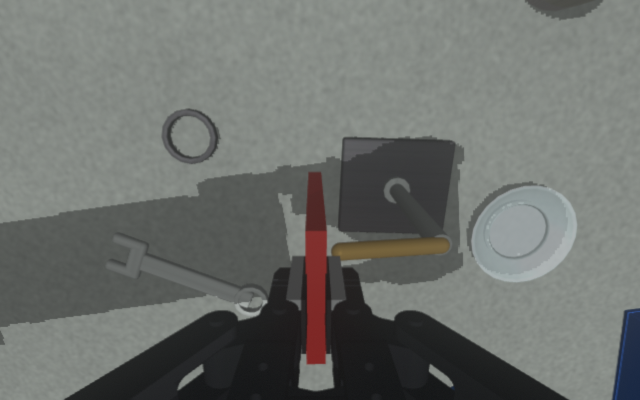

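View pics/s4.png

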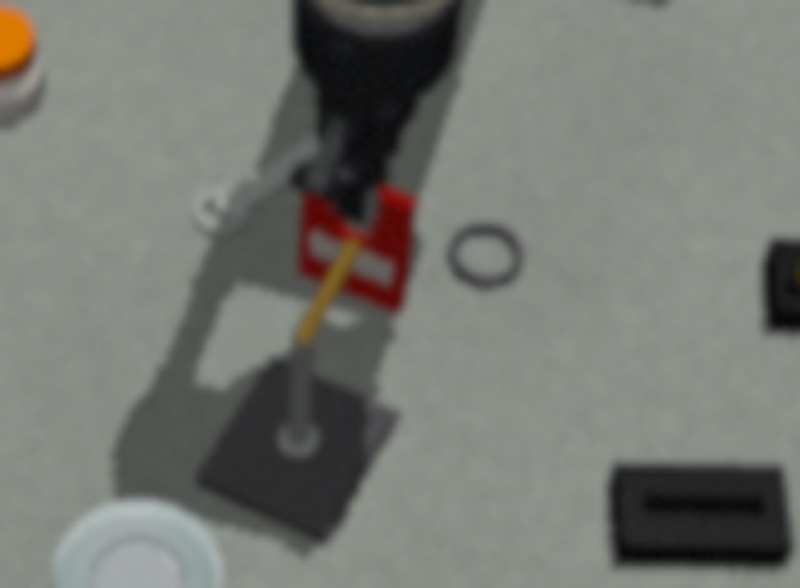

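drive_tool([
  [[1,6,0],0],
  [[0,6,1],0],
  [[0,7.5,1.5],0],
  [[0,7.5,1.5],0],
  [[0,7.5,1.5],0],
  [[-0.5,7,1.5],0],
  [[0,0,0],0],
  [[0,0,0],0],
])

```text
time: 6.97
tool_pos: [0.5723, 0.0089, 0.1479]
tcp_rot: [-2.371, -2.06, 0.001]
wrist_force: [-0.1, 0.1, -0.7]
width: 0.081
```

```bash
python3 - <<'E'
from h import *
W=bot.camera_info("wrist");cv2.imwrite("pics/w5.png",bot.read_camera("wrist")[:,:,::-1]);
cv2.imwrite("pics/s5.png",cv2.resize(bot.read_camera("scene")[150:270,280:440,::-1],None,fx=5,fy=4.9,interpolation=cv2.INTER_CUBIC))
p,M=tool();print(p,bot.read_state()['wrist_force'])
for P in ([.5426,.0146,.136],[.5998,.0045,.125]): print(1e3*M.T@(np.array(P)-p))
E
```

```text
[0.57179704 0.00903967 0.14802243] [-0.61417962  0.16668747 -0.27586655]
[  1.43248768 -29.6775135   12.04642234]
[-0.58660484 28.38111456 22.9994572 ]
```

View pics/w5.png

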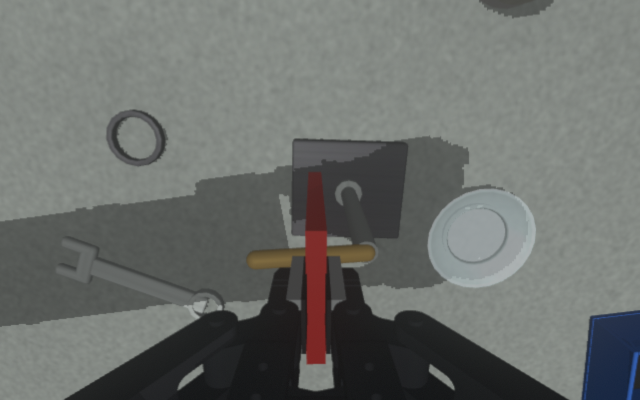

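View pics/s5.png

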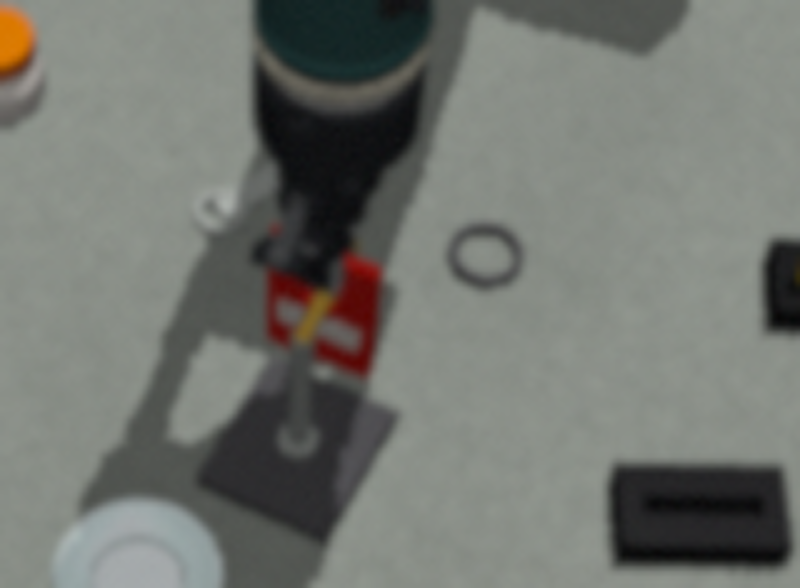

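drive_tool([
  [[0,0,2],0],
  [[0,0,2],0],
  [[0,0,1.5],0],
  [[0,0,0],0],
  [[0,0,0],0],
])

```text
time: 7.48
tool_pos: [0.5722, 0.0093, 0.1433]
tcp_rot: [2.371, 2.061, 0.001]
wrist_force: [-0.1, 2.1, 1.7]
width: 0.085
```

drive_tool([
  [[0,0,0],0],
  [[0,0,0],0],
  [[0,0,0],0],
  [[0,0,0],0],
], jaw=0.3)

```text
time: 7.82
tool_pos: [0.5719, 0.009, 0.1426]
tcp_rot: [-2.371, -2.061, 0.0]
wrist_force: [-0.7, 0.3, 0.2]
width: 0.299
```

drive_tool([
  [[0,0,-5],0],
  [[0,0,-10],0],
  [[0,0,-20],0],
  [[0,0,-25],0],
  [[0,0,-30],0],
  [[0,0,-20],0],
  [[0,0,0],0],
])

```text
time: 8.4
tool_pos: [0.5756, 0.0089, 0.2603]
tcp_rot: [2.365, 2.056, 0.013]
wrist_force: [1.9, 0.1, 0.9]
width: 0.301
```

```bash
python3 - <<'E'
from h import *
cv2.imwrite("pics/w6.png",bot.read_camera("wrist")[:,:,::-1]);
cv2.imwrite("pics/s6.png",cv2.resize(bot.read_camera("scene")[150:270,280:440,::-1],None,fx=5,fy=4.9,interpolation=cv2.INTER_CUBIC))
E
```

```text
(no output)
```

View pics/w6.png

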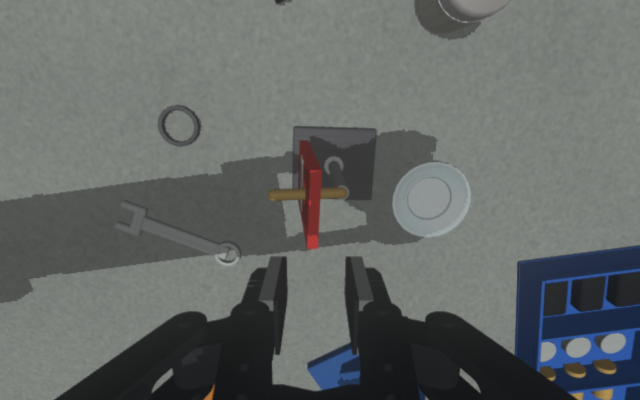

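View pics/s6.png

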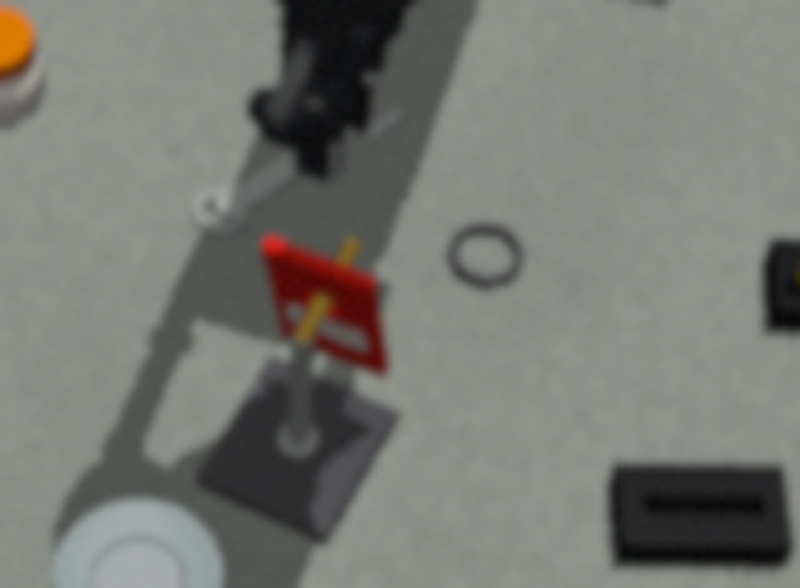

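drive_tool([
  [[0,0,0],7],
  [[0,0,0],7],
  [[0,0,0],7],
  [[0,0,0],7],
  [[0,0,0],7],
  [[0,0,0],7],
  [[0,0,0],7],
  [[0,0,0],7],
], jaw=0.75)

```text
time: 9.17
tool_pos: [0.5709, 0.0091, 0.2509]
tcp_rot: [-3.062, -0.697, 0.005]
wrist_force: [0.5, -0.8, 0.8]
width: 0.753
```

```bash
python3 - <<'E'
from h import *
np.set_printoptions(precision=2,suppress=True)
print(delta([.538,-.324,.265],-68))
b=bot.read_camera("top")[150:250,270:380,::-1]
cv2.imwrite("pics/t7.png",cv2.resize(b,None,fx=6,fy=5.5,interpolation=cv2.INTER_CUBIC))
cv2.imwrite("pics/s7.png",cv2.resize(bot.read_camera("scene")[150:270,280:440,::-1],None,fx=5,fy=4.9,interpolation=cv2.INTER_CUBIC))
E
```

```text
(np.float64(3.635666780838335), array([-155.31,  296.46,  -14.03]), np.float64(-64.36433321916168), array([-173.8 ,  286.02,  -14.03]))
```

View pics/s7.png

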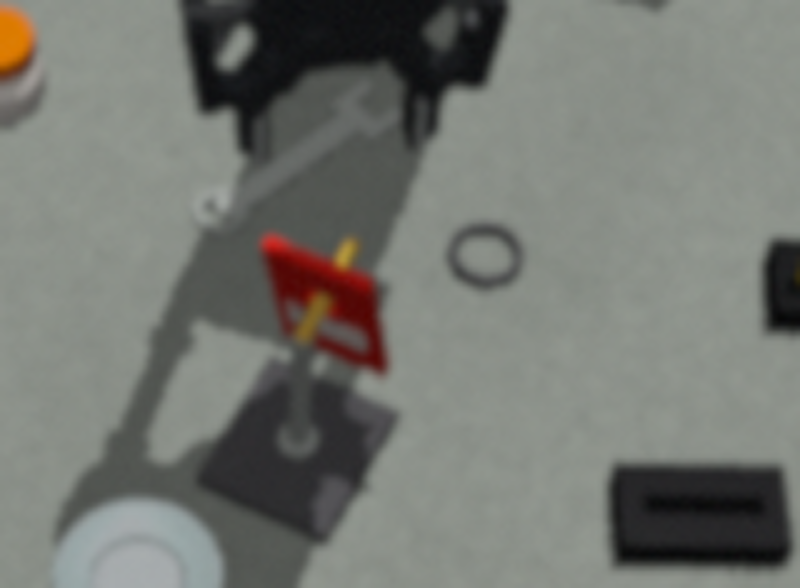

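View pics/t7.png

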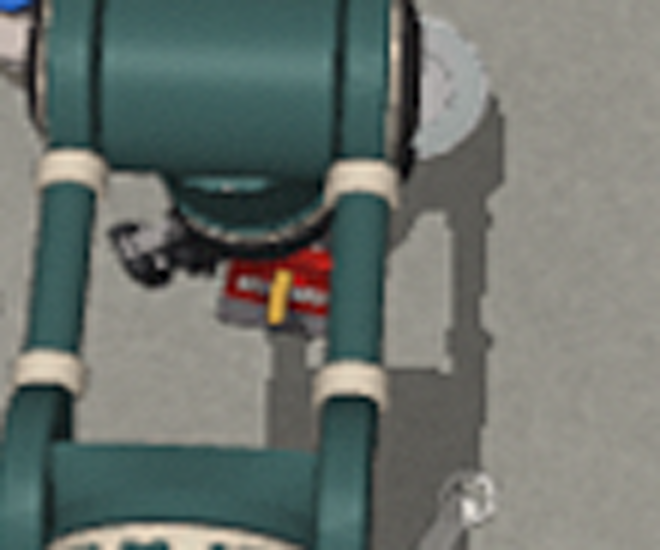

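drive_tool([
  [[-10,30,-5],3.6],
  [[-20,35,-5],0],
  [[-20,35,-4],0],
  [[-20,35,0],0],
  [[-20,35,0],0],
  [[-20,35,0],0],
  [[-20,35,0],0],
  [[-20,35,0],0],
])

```text
time: 9.93
tool_pos: [0.5389, -0.3037, 0.2657]
tcp_rot: [-3.079, -0.616, 0.002]
wrist_force: [0.8, 0.2, 1.3]
width: 0.75
```

drive_tool([
  [[-5,20,0],0],
  [[0,0,0],0],
  [[0,0,0],0],
  [[0,0,0],0],
])

```text
time: 10.27
tool_pos: [0.5426, -0.3218, 0.2658]
tcp_rot: [-3.08, -0.612, 0.002]
wrist_force: [0.4, 0.2, -0.1]
width: 0.751
```

```bash
python3 - <<'E'
from h import *
import pickle
W=bot.camera_info("wrist");im=bot.read_camera("wrist")[:,:,::-1]
cv2.imwrite("pics/w8.png",im);pickle.dump((W,tool()),open("W8.pkl","wb"))
for n in("top","scene"): cv2.imwrite(f"pics/{n}8.png",bot.read_camera(n)[:,:,::-1])
b=cv2.imread("pics/top8.png")[150:240,280:360];cv2.imwrite("pics/t8.png",cv2.resize(b,None,fx=7,fy=6.5,interpolation=cv2.INTER_CUBIC))
b=cv2.imread("pics/scene8.png")[185:265,310:380];cv2.imwrite("pics/s8.png",cv2.resize(b,None,fx=8,fy=7,interpolation=cv2.INTER_CUBIC))
print(tool()[0],bot.read_state()['time'])
E
```

```text
[ 0.54318415 -0.32112026  0.26658856] 10.4167
```

View pics/w8.png

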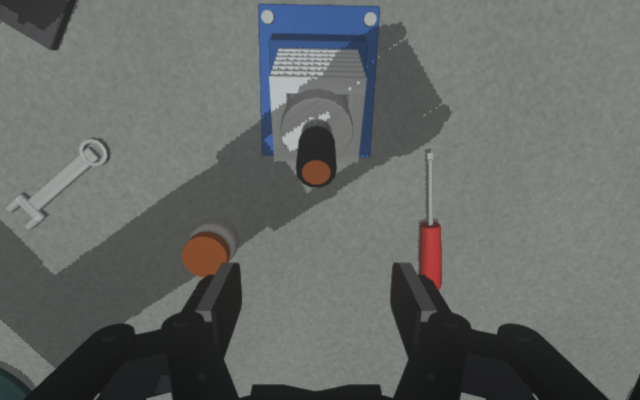

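View pics/t8.png

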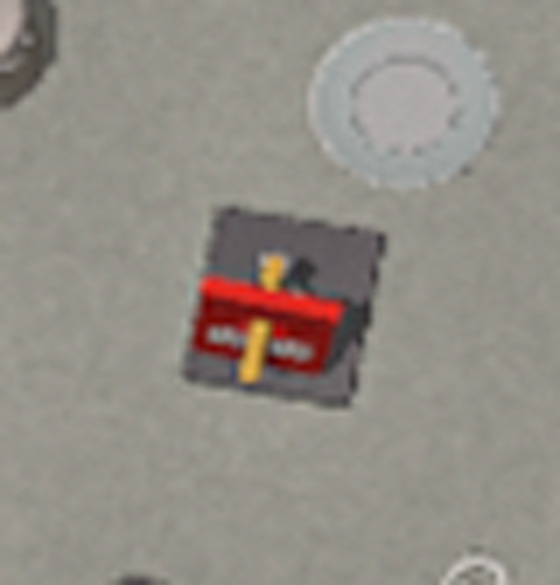

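View pics/s8.png

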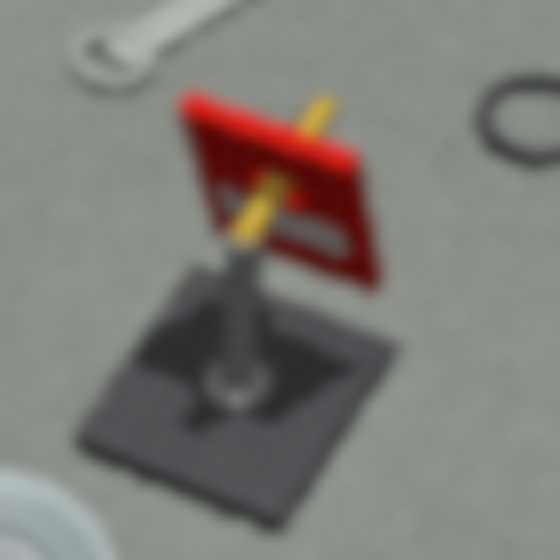

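```bash
python3 - <<'E'
from h import *
import pickle
np.set_printoptions(precision=4,suppress=True)
T=bot.camera_info("top");S=bot.camera_info("scene")
t=lambda u,v:(280+(u+.5)/7-.5,150+(v+.5)/6.5-.5)
s=lambda u,v:(310+(u+.5)/8-.5,185+(v+.5)/7-.5)
tl,_=tri([(T,t(205,285)),(S,s(353,155))]);tr,_=tri([(T,t(341,312)),(S,s(187,103))])
bl,_=tri([(T,t(195,352)),(S,s(375,285))]);br,_=tri([(T,t(323,372)),(S,s(222,240))])
print(tl,tr,bl,br)
u=(tl+tr)/2-(bl+br)/2;print(np.linalg.norm(u),np.degrees(np.arccos(u[2]/np.linalg.norm(u))),u)
W,(p,M)=pickle.load(open("W8.pkl","rb"))
b=cv2.imread("pics/w8.png")[80:200,250:390];cv2.imwrite("pics/w8c.png",cv2.resize(b,None,fx=5,fy=4.9,interpolation=cv2.INTER_CUBIC))
E
```

```text
[0.5793 0.0324 0.1648] [ 0.5688 -0.0246  0.1561] [0.5645 0.0423 0.0578] [ 0.5563 -0.0146  0.0489]
0.1084432590833123 8.963805659543358 [ 0.0136 -0.01    0.1071]
```

View pics/w8c.png

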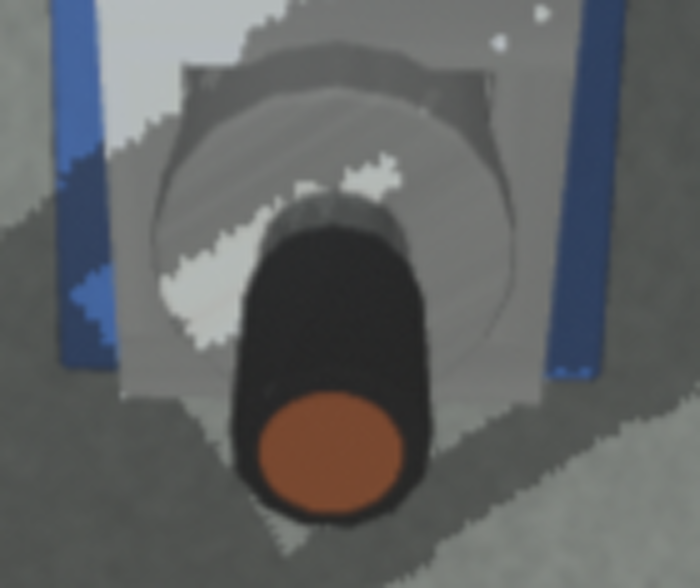

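```bash
python3 - <<'E'
from h import *
import pickle
np.set_printoptions(precision=4,suppress=True)
W,(p,M)=pickle.load(open("W8.pkl","rb"))
T=bot.camera_info("top");S=bot.camera_info("scene")
uv=(315.8,172.0)
print(onz(W,[uv],.187),onz(W,[uv],.184))
top,res=tri([(T,(370+400.5/7-.5,150+335.5/7-.5)),(S,(190+162.5/4.4-.5,150+63.5/4.4-.5)),(W,uv),(W,uv)]);print(top,res)
# yaw from wrist: cradle front edge bolts at z~.015
e=onz(W,[(267,17),(370.5,19)],.016);d=e[0]-e[1];print(np.degrees(np.arctan2(d[1],d[0]))-90, e)
for yaw in (22,):
    y=np.radians(yaw);ax=np.array([-np.sin(.349)*np.cos(y),-np.sin(.349)*np.sin(y),np.cos(.349)])
    mouth=top-.05*ax;print("mouth",mouth,"ax",ax)
    print("proj mouth",proj(W,[mouth,top,mouth+.01*ax]))
    g=mouth+.032*ax; tcp=g+np.array([0,0,-.019+.0]);tcp[2]=.157
    print(g,tcp,p,delta(tcp,yaw-90)); M2=R.from_rotvec([0,0,0]).as_matrix()
E
```

```text
[[ 0.5702 -0.3105  0.187 ]] [[ 0.5695 -0.3108  0.184 ]]
[ 0.5689 -0.3111  0.1845] [np.float64(0.0017211918004356066), np.float64(0.001162735677801381), np.float64(0.0008274008293691163), np.float64(0.0008274008293691163)]
21.403488316923443 [[ 0.6597 -0.2213  0.016 ]
 [ 0.6967 -0.3158  0.016 ]]
mouth [ 0.5848 -0.3047  0.1376] ax [-0.3171 -0.1281  0.9397]
proj mouth [[316.312  136.7188]
 [315.9959 173.2987]
 [316.2565 143.1423]]
[ 0.5746 -0.3088  0.1676] [ 0.5746 -0.3088  0.157 ] [ 0.5429 -0.3214  0.2661] (np.float64(0.5258394790189982), array([ 33.7799,   0.4626, 109.5828]), np.float64(-67.47416052098102), array([ 33.7742,   0.7726, 109.5828]))
```

drive_tool([
  [[17,0,0],0.5],
  [[16.5,0.5,10],0],
  [[0,0,20],0],
  [[0,0,25],0],
  [[0,0,25],0],
  [[0,0,20],0],
  [[0,0,10],0],
  [[0,0,4],0],
])

```text
time: 11.08
tool_pos: [0.5732, -0.3085, 0.1504]
tcp_rot: [-3.081, -0.599, 0.005]
wrist_force: [0.4, -0.8, 0.3]
width: 0.749
```

drive_tool([
  [[0,0,0],0],
  [[0,0,0],0],
  [[0,0,0],0],
])

```text
time: 11.33
tool_pos: [0.5755, -0.3109, 0.1549]
tcp_rot: [3.082, 0.597, 0.004]
wrist_force: [-0.5, 0.1, -0.5]
width: 0.75
```

```bash
python3 - <<'E'
from h import *
cv2.imwrite("pics/w9.png",bot.read_camera("wrist")[:,:,::-1])
b=bot.read_camera("scene")[130:250,170:330,::-1]
cv2.imwrite("pics/s9.png",cv2.resize(b,None,fx=5,fy=4.9,interpolation=cv2.INTER_CUBIC))
p,M=tool();print(p,M.T@(np.array([.5848,-.3047,.1376])-p),bot.read_state()['wrist_force'])
E
```

```text
[ 0.57530338 -0.3109929   0.15476877] [ 0.01112474 -0.00234283  0.01718442] [ 0.68180785  0.4505452  -0.91481817]
```

View pics/w9.png

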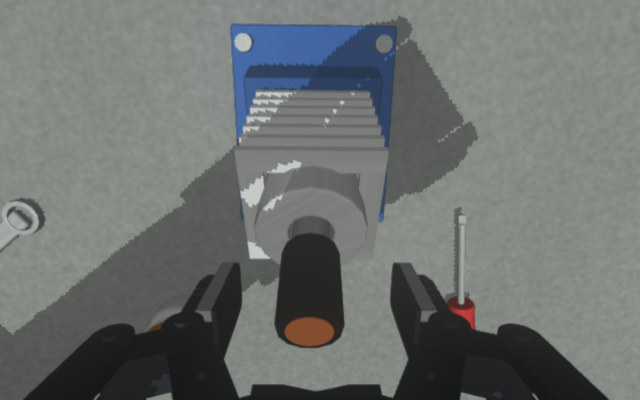

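View pics/s9.png

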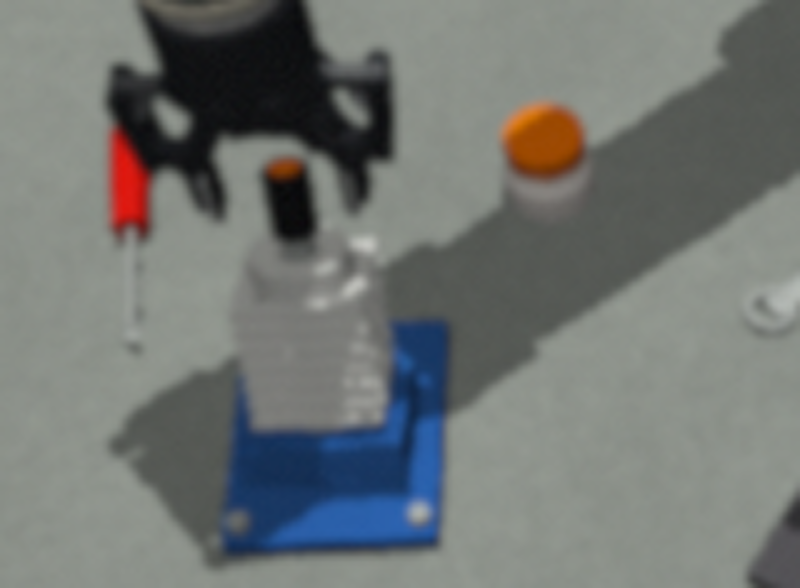

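drive_tool([
  [[0,-2.5,1.5],0],
  [[0,0,0],0],
  [[0,0,0],0],
  [[0,0,0],0],
  [[0,0,0],0],
  [[0,0,0],0],
  [[0,0,0],0],
  [[0,0,0],0],
], jaw=0.2, force=50)

```text
time: 12.1
tool_pos: [0.5735, -0.3083, 0.1517]
tcp_rot: [3.084, 0.596, 0.0]
wrist_force: [-0.4, -0.5, 3.3]
width: 0.293
```

```bash
python3 - <<'E'
from h import *
cv2.imwrite("pics/w10.png",bot.read_camera("wrist")[:,:,::-1])
s=bot.read_state();p,M=tool();print(p,M.T@s['wrist_force'],M.T@s['torque'],s['width'],M.T@np.array([-0.3171,-0.1281,0.9397])); print(s['q'])
E
```

```text
[ 0.57344377 -0.30832821  0.15167166] [-0.92409591  0.0716636  -3.31817842] [ 0.00392668 -0.17662799 -0.02311116] 0.28863015581953505 [-0.3418724   0.00119512 -0.93974461]
[-5.31471378e-01  2.76861852e-01  1.73881982e+00 -2.40628718e-04
  1.12541381e+00  6.57549992e-01]
```

View pics/w10.png

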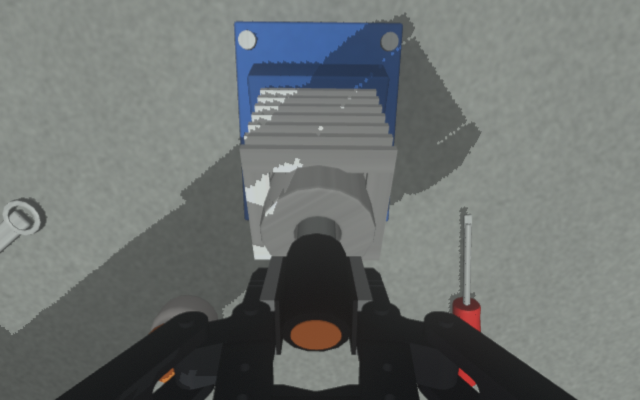

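drive_tool([
  [[0,0,0],0],
  [[-0.7,0,-1.9],0],
  [[-0.7,0,-1.9],0],
  [[-1,0,-2.8],0],
  [[-1,0,-2.8],0],
  [[0,0,0],0],
  [[0,0,0],0],
], jaw=0)

```text
time: 12.73
tool_pos: [0.5701, -0.3093, 0.1608]
tcp_rot: [-3.084, -0.596, 0.0]
wrist_force: [1.4, 0.0, -1.6]
width: 0.29
```

```bash
python3 - <<'E'
from h import *
s=bot.read_state();p,M=tool();print(p,M.T@s['wrist_force'],M.T@s['torque'],s['width'])
E
```

```text
[ 0.57010327 -0.30932805  0.16083097] [1.26198198 0.50371323 1.60452337] [-0.20212301  0.18235654  0.02516531] 0.2903154990549714
```

Very small forces; continue another 40 mm along the axis.

drive_tool([
  [[-1.7,0,-4.7],0],
  [[-1.7,0,-4.7],0],
  [[-1.7,0,-4.7],0],
  [[-1.7,0,-4.7],0],
  [[0,0,0],0],
  [[0,0,0],0],
])

```text
time: 13.23
tool_pos: [0.5634, -0.3119, 0.1798]
tcp_rot: [-3.084, -0.596, 0.001]
wrist_force: [1.3, -0.3, -2.9]
width: 0.295
```

```bash
python3 - <<'E'
from h import *
s=bot.read_state();p,M=tool();print(p,M.T@s['wrist_force'],M.T@s['torque'],s['width'])
E
```

```text
[ 0.56342398 -0.31190146  0.17984269] [1.0801523  0.80994523 2.88051412] [-0.15321226  0.1889068   0.0259874 ] 0.2948697904977493
```

drive_tool([
  [[-1.7,0,-4.7],0],
  [[-1.7,0,-4.7],0],
  [[-1.7,0,-4.7],0],
  [[-1.7,0,-4.7],0],
  [[0,0,0],0],
  [[0,0,0],0],
  [[0,0,0],0],
  [[0,0,0],0],
])

```text
time: 13.9
tool_pos: [0.5573, -0.3142, 0.1979]
tcp_rot: [-3.084, -0.596, 0.001]
wrist_force: [0.4, -0.5, -2.4]
width: 0.294
```

```bash
python3 - <<'E'
from h import *
cv2.imwrite("pics/w11.png",bot.read_camera("wrist")[:,:,::-1])
sc=bot.read_camera("scene")[:,:,::-1]
cv2.imwrite("pics/s11.png",cv2.resize(sc[140:260,180:340],None,fx=5,fy=4.9,interpolation=cv2.INTER_CUBIC))
cv2.imwrite("pics/s11b.png",cv2.resize(sc[140:300,300:480],None,fx=4,fy=3.5,interpolation=cv2.INTER_CUBIC))
s=bot.read_state();p,M=tool();print(s['time'],p,M.T@s['wrist_force'],M.T@s['torque'],s['width'])
d=p-np.array([.5735,-.3083,.1517]);print(np.linalg.norm(d),d/np.linalg.norm(d))
E
```

```text
14.0 [ 0.55732306 -0.31422892  0.19783322] [0.0281673  0.18768102 1.15400717] [ 0.00238385 -0.00489942 -0.01009112] 0.28951761983266416
0.04924550145361777 [-0.32849588 -0.12039508  0.93680066]
```

View pics/w11.png

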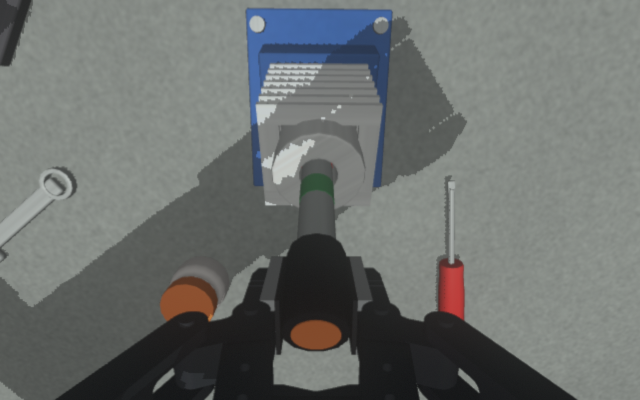

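View pics/s11.png

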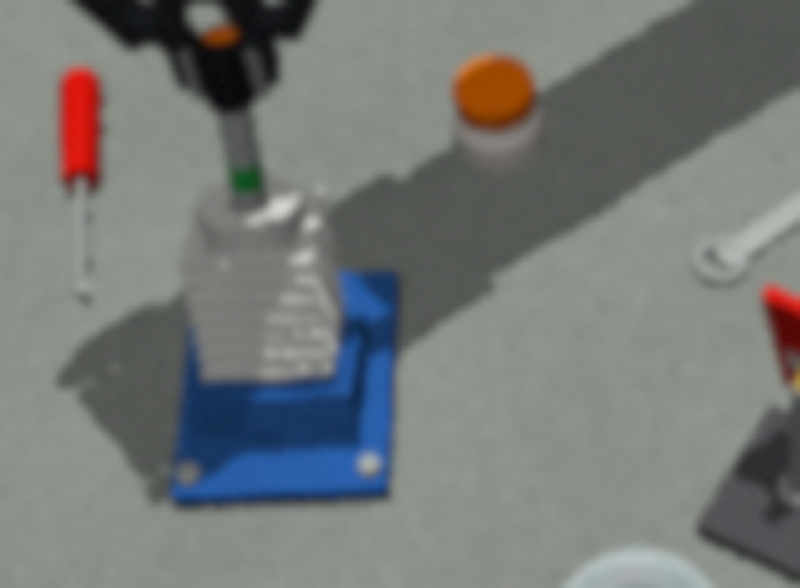

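View pics/s11b.png

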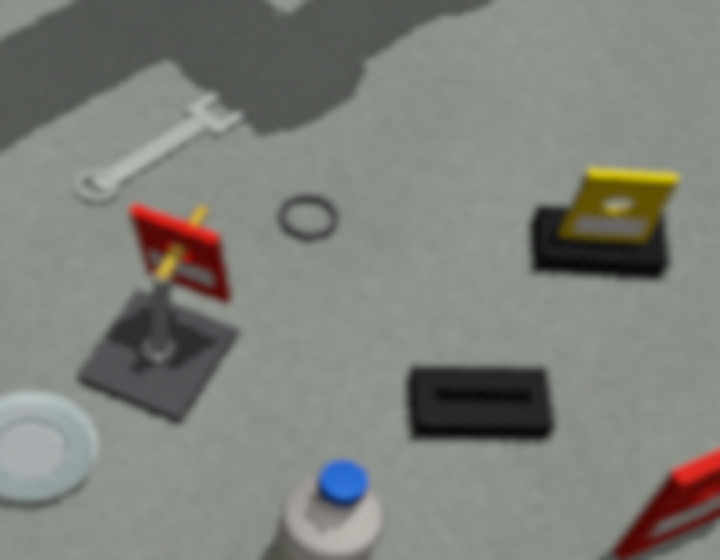

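The green band shows at (317,185) px in the wrist view, with bare rod below it and no red. The tag is still on the peg. I'll settle for a moment, recheck and then hand in.

drive_tool([
  [[0,0,0],0],
  [[0,0,0],0],
  [[0,0,0],0],
  [[0,0,0],0],
  [[0,0,0],0],
  [[0,0,0],0],
  [[0,0,0],0],
  [[0,0,0],0],
])

```text
time: 14.67
tool_pos: [0.5576, -0.3144, 0.1983]
tcp_rot: [3.084, 0.596, -0.0]
wrist_force: [0.2, 0.1, -2.0]
width: 0.294
```

```bash
python3 - <<'E'
from h import *
a=cv2.imread("pics/w11.png")[120:230,260:380]; b=bot.read_camera("wrist")[120:230,260:380,::-1]
s=bot.read_state();print(s['time'],s['tool_pos'],s['wrist_force'],s['width'],np.abs(s['joint_vel']).max())
cv2.imwrite("pics/w12.png",cv2.resize(np.hstack([a,b]),None,fx=3.2,fy=3.2))
E
```

```text
14.7167 [ 0.55757717 -0.31442154  0.19830322] [-0.44749408  0.64857898 -2.48436216] 0.2918733499334765 0.0015955039185861495
```

View pics/w12.png

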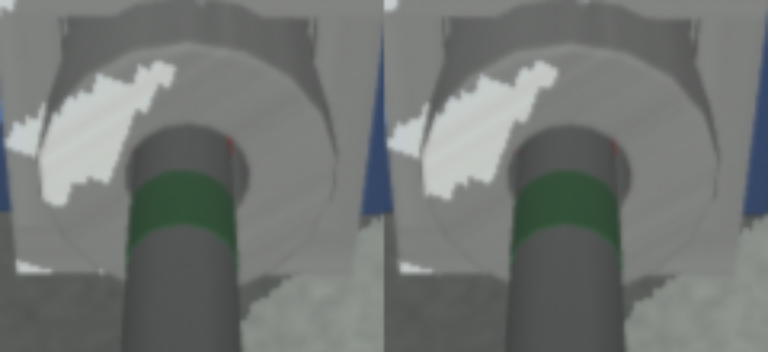

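```bash
python3 -c "
from workcell import bot
print(bot.finish_job())"
```

```text
the job is handed in; nothing more can be done
None
```

I hung the smallest red tag, the one in the holder, by its eye on the brass peg and let go of it. I then gripped the rod's black head with 50 N and drew it about 49 mm along the 20° bore axis. The job was handed in at 14.7 s with the rod still held; no verdict came back.

**Last checks:**
- **Tag:** the scene picture after the draw shows it hanging free on the peg. Measured just before that, it leaned about 9° (limit 20°).
- **Rod:** the whole green band shows, with bare rod below it. A tiny red speck shows in the gap between rod and bore. I took it to be the red band about 11 mm inside the mouth and left the rod there, as 49 mm is mid-range of the allowed 38 to 62 mm.
- **Forces and stillness:** wrist forces stayed at about 3 N during the draw and were about 2.5 N at the end, close to the rod's weight. The arm was at rest.
- **Bystanders:** the ones in the last scene pictures look unmoved, judged by eye only. I did not measure their positions.

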